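# Read a hearing aid's motion sensor on the coasting test carousel

### The arm

A 6-joint arm with a two-finger parallel gripper is mounted at the origin on the work surface. World frame = base frame: x ahead of the robot, y to its left, z up, the work surface at z = 0. Lengths are in m, angles in rad, forces in N, time in s.
With the tool pointing down it reaches from about 0.375 to 0.75 m from the base axis. Payload 9 kg.
Tool frame: the origin (TCP) lies between the finger pads; the fingertips stand 14 mm ahead of it and the grasp point (between the pads) lies 5 mm behind it; z points along the fingers, y is the line along which they close (so a half turn about z gives the same grasp; the last joint's range is limited). The gripper opens to 85 mm and grips with 20 to 120 N. Pads are 22 mm wide; open, the fingers measure 114 mm over their backs; the gripper's body (76 mm by 85 mm) begins 54 mm behind the grasp point. The pads swing forward as they close: fully open they stand 13 mm farther back than shut.
Start: joints at [-1.33, 0.104, 0.097, 1.564, 0, 1.353], TCP at [0.266, -0.538, 0.245] pointing down, gripper open.
Joint ranges: [-2.99, 2.99], [-0.84, 1.86], [-1.1, 1.16], [-1.84, 2.11], [-1.51, 1.56], [-3.14, 3.14]. Speed limits (rad/s): [2.22, 2.22, 2.57, 3.14, 3.14, 3.14].

### API

Orientations are given as a unit quaternion [w, x, y, z].
In Python, from rig import env, viewer gives the robot as it stands.
- The arm moves only by the tool step_arm, never from a script. Its argument "rows" is a list of rows, each a list of 7 numbers: the shift along the tool's x, y, z as a fraction of full scale, then the turn, a rotation vector about the tool's x, y, z as a fraction of full scale, then the opening, from -1 (shut) to 1 (fully open). A call has 1 to 5 rows; each row shifts and turns the commanded pose from where the row before left it, along the tool's axes as they then stand; what a row does not reach is not made up. Full scale, the value 1, is 3 cm for a shift and 0.12 rad for a turn. A row lasts 1/10 s, in which the tool goes at most 50 mm and 8.59 degrees, less where a joint would pass 70% of its speed; a pose out of reach is approached as far as the arm can. A call with a number of a shift or a turn outside -1 to 1 is refused whole. A call with a gripper value outside its range is refused whole. The fingers move at their own pace and stop on an object; the grip force is fixed at half the most. Time passes only in rows, so rows that do not move let the fingers close. It gives the time, the measured TCP pose, the force, the opening and the grip force at its end, in the units of the state.
- env.state(): the state, without advancing time (a new reading comes with each control period).
- viewer.camera(name): name is "side" or "top"; returns the picture (384x512x3 uint8, red, green, blue); there is no depth.
- viewer.camera_model(name): a dict with "mtx" (3x3 intrinsics, pixels), "R" (3x3) and "t" (3): a world point X has camera coordinates R X + t. Camera axes: x right, y down, z forward; pixel columns grow to the right and rows downward; lengths in m; the calibration is good to about 2 mm. A picture is of the moment at which its call begins. camera_model takes no time and is no camera call.
- env.sign_off(): hands the job in; it is judged then, once.
The state is a dict: "t": time; "joints": joint angles; "qd": joint speeds; "joint_efforts": joint torques, N m; "position": TCP position; "eef_rot": TCP orientation; "ft_force": force on the tool from outside, world axes, zero at the start; "moment": the same for the moment, N m; "finger_gap": finger opening in m; "grip_force": force on a finger pad.
Only numpy, scipy, OpenCV 4.12 (cv2) and the standard library are available. Lean on these libraries where they do the work, as an engineer would, in place of code of your own. Each camera call takes 0.05 s, during which the arm holds its last target. There are 200 camera calls.

### The job

Take the handheld reader, give the carousel a push (it has posts for that) so that it coasts counter-clockwise seen from above (at least one turn in ten seconds, but not faster than one turn in three), and then travel along with the hearing aid for five seconds without a break, holding the reader upright with its underside centred about 15 mm above the aid and nothing touching the turntable. Afterwards stand the reader upright in its tray again and bring the turntable to a standstill (light pressure on its hub will do). Be gentle and do not disturb the other things on the cart.

Things in the scene. Friction and masses are not known exactly. Their poses are not given: they have to be found in the camera images.
- reader: Handheld wireless reader, loose, 0.14 kg, shaped like a big stamp: flat grey round foot 44 mm across, 14 mm thick, pick-up coil in its underside; above it an upright white round handle 28 mm across, up to 95 mm above the underside. Stands in its tray. Origin: centre of the underside; z up along the handle. Grip the handle from above, say 75 mm above the underside.
- tray: Fixed white open tray, 120 x 120 mm, walls 5 mm thick and 20 mm high, inner floor 5 mm above the cart top; origin at the centre of its underside. The reader starts in it and goes back into it. Tray and carousel stand one on the left, one on the right, either way round.
- carousel: Fixed foot of the test carousel; origin on the vertical turning axis at the cart top. An aluminium turntable of radius 120 mm turns on it, its face 42 mm above the cart top. It carries the hearing aid in a white cradle (32 mm radially, 46 mm along the rim), the hub, and three upright steel push posts at +90, 180 and -90 degrees about the axis from the aid.
- turntable (a joint): Turntable angle, rad, grows counter-clockwise from above, no end stops. Starts at rest. Nominal mass 1.6 kg, inertia 0.0107 kg m2; bearing friction 0.0002 N m s/rad viscous and 0.0004 N m dry: when coasting it loses about 0.06 rad/s each second (0.04 to 0.09 as the mass varies). The read-out needs 0.6 rad/s or more counter-clockwise; over 2.3 rad/s is too fast; at rest is under 0.05 rad/s.
- aid (a point): Top centre of the grey hearing aid on the turntable, 90 mm from the axis, 75 mm above the cart top; turns with it, x pointing away from the axis, z up. The read-out works while the reader's underside centre is within 15 mm sideways of this point and 5 to 25 mm above it, reader upright within 0.2 rad, nothing touching the turntable.
- hub (a point): Centre of the hub's flat rubber top, on the turning axis, 72 mm above the cart top. Hub radius 35 mm. Pressing here with 2 to 5 N brakes the turntable; more than 25 N on the carousel is too much.
- post (a point): Top of the push post at 180 degrees from the aid, across the axis; turns with the turntable. All three posts are 14 mm across, stand 105 mm from the axis and end 75 mm above the cart top.
- dispenser_a: Translucent orange battery dispenser (flat round, 52 mm across, 22 mm high), loose, nearer the robot between the work places; origin at the centre of its underside. Leave alone.
- dispenser_b: Second, identical battery dispenser, loose, farther from the robot. Leave alone.
- dome: White plastic drying dome, 110 mm across, 96 mm high, loose, at the right side; origin at the centre of its underside. Leave alone.
- jar: Small jar, 52 mm across, 60 mm high, loose, far right; origin at the centre of its underside. Leave alone.
Not all that is in view belongs to the job. Leave any blue or brown look-alike of the tray alone.

How it is judged:
On the way, in this order (a step that is already met when the one before it is completed fails the run):
1. the turntable turns counter-clockwise, at 0.6 rad/s or more (velocity of joint turntable above 0.6 rad/s), for 0.1 s.
2. for 5 s the reader's underside stays within 15 mm sideways of the aid and 5 to 25 mm above it, upright, while the turntable coasts untouched at 0.6 rad/s or more (horizontal distance between reader and aid below 0.015 m and z of reader in the frame of aid between 0.005 and 0.025 m and angle between reader's own z axis and vertical below 0.2 rad and velocity of joint turntable above 0.6 rad/s and contact force between carousel and anything else below 0.2 N), for 5 s.
At the end, for the whole second after the job is handed in: The reader stands upright (within 0.1 rad) and at rest on the tray's floor, released, and the turntable stands still (under 0.05 rad/s) (horizontal distance between reader and tray below 0.045 m and z of reader in the frame of tray between 0.002 and 0.009 m and angle between reader's own z axis and vertical below 0.1 rad and linear speed of reader below 0.02 m/s and velocity of joint turntable between -0.05 and 0.05 rad/s); the robot touches nothing.
It fails at once if the turntable is spun faster than 2.3 rad/s (velocity of joint turntable above 2.3 rad/s or velocity of joint turntable below -2.3 rad/s).
It fails at once if the carousel is struck or pressed with more than 25 N (contact force between carousel and anything else above 25 N).
It fails at once if the reader is tipped over (angle between reader's own z axis and vertical above 0.7 rad).
It fails at once if another thing on the cart is moved by more than 20 mm (distance of any of dispenser_a, dispenser_b, dome, jar from where it was at the start of the episode above 0.02 m).
It also fails if it takes over 72 s, if anything falls off the work surface, if the arm or the gripper's body presses on something with over 40 N, if the wrist force passes 120 N, or if a joint passes its speed limit or range.

## Working session

There is one attempt and no reset: what is moved stays moved. The work goes in short steps, Python scripts to look and compute and a tool call to move; the robot and the scene stay as the last step left them, time stands still between calls to the robot, and variables do not carry over. Pictures are saved under pics/ and viewed, at most 10 in all, crops included, and the job is handed in when it is done.

Besides the shell and the picture viewer there is one more tool, called after "Emit:" in YAML: its name, and indented under it one key for each argument. step_arm: Moves the arm, as the interface text tells. Shift numbers are shares of 3 cm and turn numbers shares of 0.12 rad, none past 1 either way. Its arguments: {"type":"object","properties":{"rows":{"type":"array"}},"required":["rows"]}

```bash
ls; mkdir -p pics; python3 - <<'E'
from rig import env, viewer
import cv2, numpy as np
for n in("side","top"):
    im=viewer.camera(n); cv2.imwrite(f"pics/{n}0.png",cv2.resize(im[:,:,::-1],(800,600),interpolation=cv2.INTER_CUBIC))
    m=viewer.camera_model(n); print(n,m)
print(env.state())
E
```

```text
pics
side {'mtx': array([[499.38686561,   0.        , 253.92742488],
       [  0.        , 499.38686561, 193.77303338],
       [  0.        ,   0.        ,   1.        ]]), 'R': array([[-0.94183171, -0.33592006, -0.01052368],
       [-0.19687579,  0.57682448, -0.7927884 ],
       [ 0.27238384, -0.74460139, -0.60940611]]), 't': array([0.44226855, 0.26268218, 1.15888908])}
top {'mtx': array([[400.70068357,   0.        , 252.0218907 ],
       [  0.        , 400.70068357, 187.02738189],
       [  0.        ,   0.        ,   1.        ]]), 'R': array([[-0.00628971, -0.99991506,  0.01141566],
       [-0.98723948,  0.00439265, -0.159182  ],
       [ 0.15911833, -0.0122712 , -0.98718325]]), 't': array([-0.12737164,  0.5157481 ,  0.99666246])}
{'t': 0.1, 'joints': array([-1.32970725e+00,  1.04634077e-01,  9.65579537e-02,  1.56390089e+00,
       -2.55476388e-06,  1.35310118e+00]), 'qd': array([-5.83574758e-04, -2.14248485e-03,  9.91129823e-04, -9.59747824e-05,
       -4.77971428e-04, -3.07532955e-05]), 'joint_efforts': array([ 6.23358646e-03, -5.58205676e+01,  5.04721212e+01,  1.28979512e-02,
       -2.55348814e-04, -1.32431555e-05]), 'position': array([ 0.26565749, -0.53767313,  0.24460931]), 'eef_rot': array([-5.90285699e-04,  9.73804630e-01,  2.27385561e-01, -8.18233409e-06]), 'ft_force': array([ 0.74589211,  0.07531135, -0.1710147 ]), 'moment': array([-0.0494802 ,  0.00658487,  0.00703716]), 'grip_force': 0.0, 'finger_gap': 0.08547210869942592}
```

View pics/side0.png

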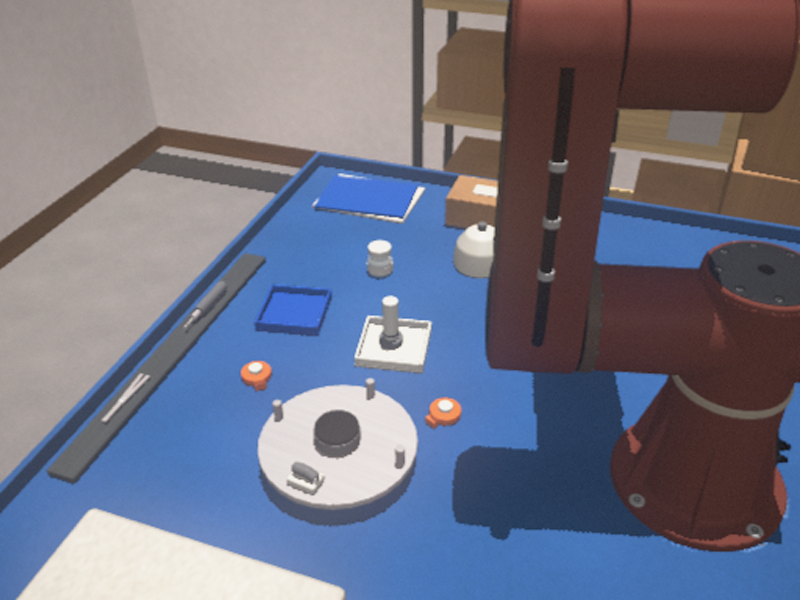

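View pics/top0.png

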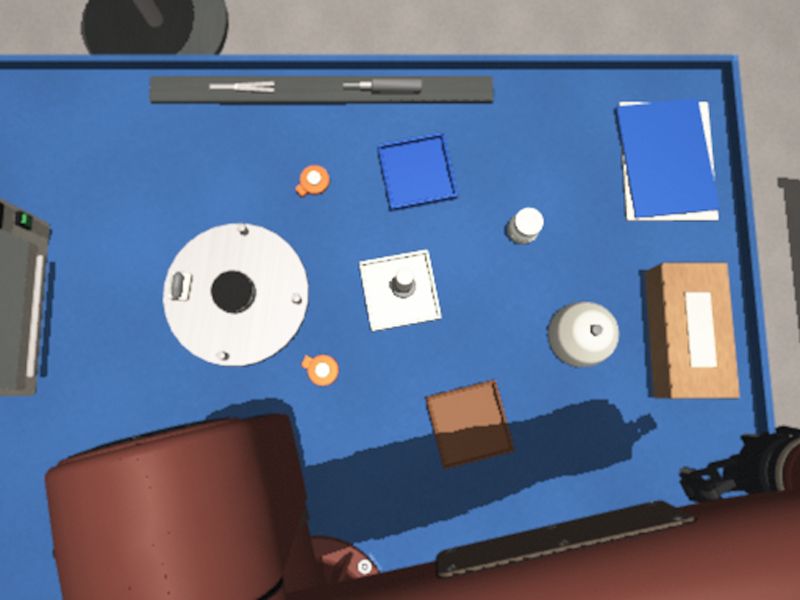

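The side view shows the carousel at (337,440) and the reader at (391,320) in the white tray. The blue tray (293,310) and the brown tray (top view, 468,423) are look-alikes. In the top view the white tray is at (400,290) and the carousel at (235,293), with the aid at (180,286). I'll take enlarged crops to measure and confirm.

```bash
python3 - <<'E'
from rig import env, viewer
import cv2
for n,(a,b,c,d) in dict(side=(160,290,185,325),top=(100,290,135,240)).items():
    im=viewer.camera(n)[c:d,a:b,::-1]; cv2.imwrite(f"pics/{n}1.png",cv2.resize(im,None,fx=4,fy=4,interpolation=cv2.INTER_CUBIC))
E
```

```text
(no output)
```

View pics/side1.png

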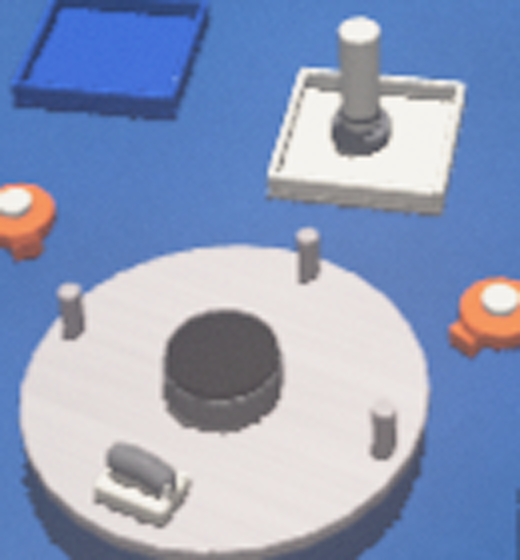

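View pics/top1.png

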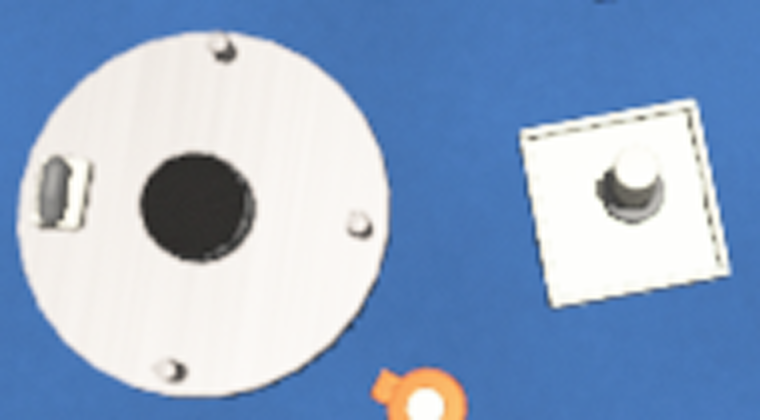

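The crops confirm the white tray holding the reader: handle top at side (360,30), top (636,166). The hub top is at side (222,353), top (194,207). The aid is at side (142,458), top (54,190). The three posts are also clear.

```bash
cat > h.py <<'E'
from rig import env, viewer
import cv2, numpy as np
M={n:viewer.camera_model(n) for n in("side","top")}
def P(n): m=M[n]; return m["mtx"]@np.c_[m["R"],m["t"]]
def tri(s,t):
    X=cv2.triangulatePoints(P("side"),P("top"),np.array(s,float).reshape(2,1),np.array(t,float).reshape(2,1))[:,0];return X[:3]/X[3]
def proj(n,X): q=P(n)@np.r_[X,1]; return q[:2]/q[2]
def plane(n,uv,z):
    p=P(n); A=np.c_[p[:,0],p[:,1],p[:,2]*z+p[:,3]]; q=np.linalg.solve(A,np.r_[uv,1]); return q[:2]/q[2]
cs=lambda u,v:(160+(u+.5)/4-.5,185+(v+.5)/4-.5)
ct=lambda u,v:(100+(u+.5)/4-.5,135+(v+.5)/4-.5)
E
python3 - <<'E'
from h import *
pts=dict(hub=((222,353),(194,207)),handle=((360,30),(636,166)),postA=((307,236),(357,221)),postB=((70,291),(221,45)),postC=((384,409),(170,369)),aid=((142,458),(54,190)))
for k,(s,t) in pts.items():
    X=tri(cs(*s),ct(*t)); print(k,X.round(4),(proj("side",X)-cs(*s)).round(2),(proj("top",X)-ct(*t)).round(2))
# tray corners: wall-top outer corners from top view, z=.02
c=[plane("top",ct(*p),.02) for p in((521,131),(694,101),(730,273),(553,307))]
print("tray",np.round(c,4),np.mean(c,0).round(4))
# tray corners side
c=[plane("side",cs(*p),.02) for p in((302,70),(464,84),(443,194),(270,182))]
print(np.round(c,4),np.mean(c,0).round(4))
print("foot",plane("side",cs(360,133),.015).round(4),plane("top",ct(631,192),.019).round(4))
for n,p in (("disc_top",[(196+7,214)]),):print(plane("top",ct(*p[0]),.042).round(4))
E
```

```text
hub [0.5158 0.1326 0.0677] [0.56 0.13] [-0.19 -0.8 ]
handle [ 0.533  -0.1459  0.0985] [-0.02 -0.  ] [0.01 0.04]
postA [0.5041 0.0288 0.0721] [0.11 0.02] [-0.04 -0.17]
postB [0.6204 0.1184 0.0706] [0.61 0.18] [-0.22 -0.89]
postC [0.413  0.1433 0.0689] [0.29 0.05] [-0.09 -0.4 ]
aid [0.5262 0.2204 0.0691] [0.42 0.11] [-0.14 -0.58]
tray [[ 0.572  -0.0717]
 [ 0.592  -0.1874]
 [ 0.476  -0.2094]
 [ 0.4541 -0.0929]] [ 0.5235 -0.1404]
[[ 0.5927 -0.1837]
 [ 0.477  -0.2063]
 [ 0.4547 -0.09  ]
 [ 0.5689 -0.0635]] [ 0.5233 -0.1359]
foot [ 0.531  -0.1367] [ 0.5305 -0.1447]
[0.5134 0.1325]
```

Measured heights agree with the text within about 4 mm (handle 0.0985 against 0.100). The axis is at about (0.516, 0.132), with the aid at about +83°. First I'll turn the tool square with the world axes.

Emit:
step_arm:
  rows:
    - [0,0,0,0,0,0.96,1]
    - [0,0,0,0,0,0.96,1]
    - [0,0,0,0,0,0.96,1]
    - [0,0,0,0,0,0.96,1]
    - [1,-1,0,0,0,0,1]

```text
t: 0.7
position: [0.2936, -0.51, 0.2444]
eef_rot: [0.0, 1.0, -0.005, -0.001]
ft_force: [0.6, -0.5, 0.3]
finger_gap: 0.0856
grip_force: 0.0
```

Emit:
step_arm:
  rows:
    - [0.9,-1,0,0,0,0,1]
    - [0.6,-1,0,0,0,0,1]
    - [0.6,-1,0,0,0,0,1]
    - [0.6,-1,0,0,0,0,1]
    - [0.6,-1,0,0,0,0,1]

```text
t: 1.2
position: [0.3956, -0.3569, 0.2451]
eef_rot: [-0.0, 1.0, -0.001, -0.0]
ft_force: [0.6, -0.1, 0.3]
finger_gap: 0.0855
grip_force: 0.0
```

Emit:
step_arm:
  rows:
    - [0.6,-1,0,0,0,0,1]
    - [0.6,-1,0,0,0,0,1]
    - [0.6,-1,0,0,0,0,1]
    - [0.6,-1,0,0,0,0,1]
    - [0.6,-1,0,0,0,0,1]

```text
t: 1.7
position: [0.4859, -0.2071, 0.2453]
eef_rot: [0.0, 1.0, -0.001, 0.0]
ft_force: [0.5, -1.3, 0.5]
finger_gap: 0.0855
grip_force: 0.0
```

Emit:
step_arm:
  rows:
    - [0.55,-0.7,0,0,0,0,1]
    - [0.5,-0.7,0,0,0,0,1]
    - [0.55,-0.7,0,0,0,0,1]
    - [0,0,1,0,0,0,1]
    - [0,0,1,0,0,0,1]

```text
t: 2.2
position: [0.5345, -0.1449, 0.1852]
eef_rot: [0.0, 1.0, -0.0, 0.001]
ft_force: [-0.1, 0.0, -1.0]
finger_gap: 0.0852
grip_force: 0.0
```

```bash
python3 - <<'E'
from h import *
print(env.state()["position"])
s=viewer.camera("side")[130:260,200:300,::-1]; t=viewer.camera("top")[110:240,200:330,::-1]
s=cv2.resize(s,None,fx=3,fy=3,interpolation=cv2.INTER_CUBIC);t=cv2.resize(t,None,fx=3,fy=3,interpolation=cv2.INTER_CUBIC)
cv2.imwrite("pics/g0.png",np.hstack([s,t]))
E
```

```text
[ 0.53445884 -0.14493564  0.18516688]
```

View pics/g0.png

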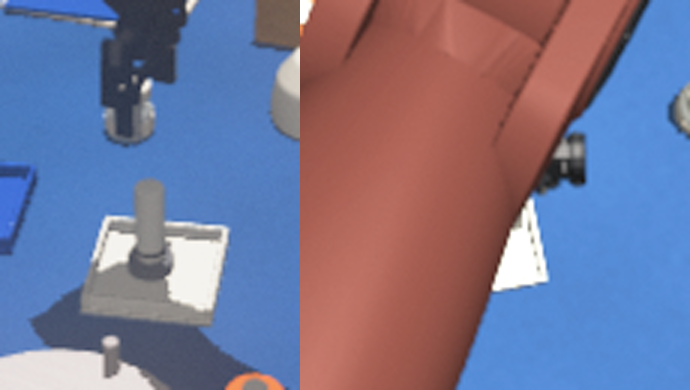

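The side view shows the open gripper over the handle, whose top is at (148,185). The top view is blocked by the arm here. Descending to grip.

Emit:
step_arm:
  rows:
    - [-0.05,0,1,0,0,0,1]
    - [0,0,1,0,0,0,1]
    - [0,0,1,0,0,0,1]
    - [0,0,0.65,0,0,0,1]
    - [0,0,0,0,0,0,-1]

```text
t: 2.8
position: [0.5307, -0.145, 0.0742]
eef_rot: [-0.001, 1.0, -0.001, -0.002]
ft_force: [-0.2, -0.9, 0.1]
finger_gap: 0.0732
grip_force: 0.0
```

Emit:
step_arm:
  rows:
    - [0,0,0,0,0,0,-1]
    - [0,0,0,0,0,0,-1]
    - [0,0,0,0,0,0,-1]
    - [0,0,0,0,0,0,-1]
    - [0,0,0,0,0,0,-1]

```text
t: 3.3
position: [0.5331, -0.1461, 0.0777]
eef_rot: [0.001, 1.0, -0.001, 0.001]
ft_force: [0.3, -0.0, 6.6]
finger_gap: 0.027
grip_force: 58.6
```

Emit:
step_arm:
  rows:
    - [0,0,-1,0,0,0,-1]
    - [0,0,-1,0,0,0,-1]
    - [0,0,-1,0,0,0,-1]
    - [0.5,-1,0,0,0,0,-1]
    - [0.5,-1,0,0,0,0,-1]

```text
t: 3.8
position: [0.5632, -0.0858, 0.1677]
eef_rot: [0.001, 1.0, -0.002, 0.001]
ft_force: [-0.9, -0.7, -2.3]
finger_gap: 0.0266
grip_force: 59.4
```

Emit:
step_arm:
  rows:
    - [0.5,-1,0,0,0,0,-1]
    - [0.5,-1,0,0,0,0,-1]
    - [0.45,-1,0,0,0,0,-1]
    - [0.4,-0.8,0,0,0,0,-1]
    - [0,0,0,0,0,0,-1]

```text
t: 4.3
position: [0.6186, 0.0312, 0.1659]
eef_rot: [-0.0, 1.0, 0.001, 0.0]
ft_force: [-0.5, -0.4, -1.2]
finger_gap: 0.0267
grip_force: 59.4
```

```bash
python3 - <<'E'
from h import *
st=env.state();print(st["position"],st["ft_force"])
p=st["position"]
s=viewer.camera("side")[150:320,150:290,::-1].copy(); t=viewer.camera("top")[110:250,90:290,::-1]
f=3
s=cv2.resize(s,None,fx=f,fy=f,interpolation=cv2.INTER_CUBIC);t=cv2.resize(t,None,fx=1.8,fy=1.8,interpolation=cv2.INTER_CUBIC)
u=proj("side",p-[0,0,.0727]);print("pred underside centre crop px",(u-[150,150])*f)
o=np.zeros((s.shape[0],780,3),np.uint8);o[:,:420]=s;o[:t.shape[0],420:]=t[:, :360]
cv2.imwrite("pics/g1.png",o)
E
```

```text
[0.61863012 0.03123416 0.16585525] [-0.51239673 -0.37710031 -1.20054133]
pred underside centre crop px [129.40232935 233.47281682]
```

View pics/g1.png

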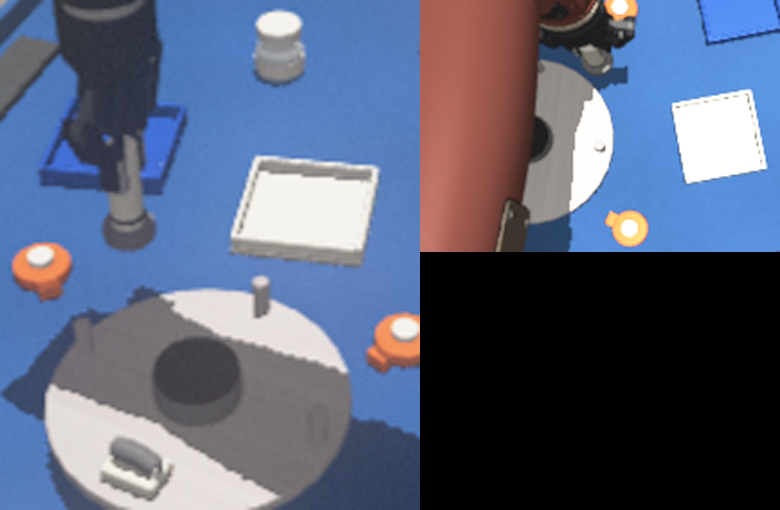

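The picture shows the reader upright in the gripper, its underside where predicted at (129,233). All three posts and the aid at (135,455) are free. Next: an angle estimator, and lowering the foot to post height just behind the +x post.

```bash
cat > ang.py <<'E'
from h import *
AX=np.array([.516,.132])
Ps=P("side")
def pj(X): q=X@Ps[:,:3].T+Ps[:,3]; return q[...,:2]/q[...,2:]
def profile(im):
    g=cv2.GaussianBlur(np.log(im.astype(np.float32).mean(2)+8),(0,0),.7)
    th=np.radians(np.arange(0,360,.5)); zs=np.linspace(.048,.068,6)
    def s(r,dt,zs):
        a=th+dt; X=np.stack([np.broadcast_to(v,(len(th),len(zs))) for v in((AX[0]+r*np.cos(a))[:,None],(AX[1]+r*np.sin(a))[:,None],zs[None])],-1)
        return pj(X).astype(np.float32)
    c=s(.105,0,zs)
    smp=lambda o:cv2.remap(g,np.ascontiguousarray(c[...,0]+o),np.ascontiguousarray(c[...,1]),cv2.INTER_LINEAR)
    C=(smp(0)).mean(1); fl=np.minimum(smp(-5),smp(5)).mean(1)
    return np.clip(fl-C,-.1,.35)
def angle(pred=None,win=25,im=None):
    "aid angle in deg, from the side view"
    im=viewer.camera("side") if im is None else im
    p=profile(im); sc=sum(np.roll(p,-int(2*d)) for d in(90,180,270))
    deg=np.arange(0,360,.5)
    w=sc.copy()
    if pred is not None: w[np.abs((deg-pred+180)%360-180)>win]=-9
    i=int(w.argmax()); nb=np.arange(i-8,i+9); ww=np.clip(sc[nb%720]-sc[i]*.5,0,None)
    return float((nb*ww).sum()/ww.sum()/2)%360, float(sc[i]), [round(float(p[(i+2*d)%720]),2) for d in(90,180,270)]
E
python3 - <<'E'
from ang import *
print(angle())
im=cv2.imread("pics/side0.png"); print(angle(im=cv2.resize(im,(512,384),interpolation=cv2.INTER_AREA)))
E
```

```text
(229.51465886283165, 0.0986185073852539, [0.11, -0.0, -0.01])
(83.1835753836572, 0.5425020456314087, [0.35, 0.1, 0.09])
```

Emit:
step_arm:
  rows:
    - [-0.05,-0.6,0.3,0,0,0,-1]
    - [0,-0.6,0.5,0,0,0,-1]
    - [0,-0.35,0.5,0,0,0,-1]
    - [0,0,0,0,0,0,-1]

```text
t: 4.85
position: [0.6143, 0.0767, 0.123]
eef_rot: [-0.0, 1.0, -0.0, -0.003]
ft_force: [-0.2, 0.4, -1.9]
finger_gap: 0.0267
grip_force: 59.5
```

```bash
python3 - <<'E'
from ang import *
st=env.state();print(st["position"])
im=viewer.camera("side"); cv2.imwrite("pics/raw2.png",im[:,:,::-1])
print(angle(83,25,im)); p=profile(im)
for d in(90,180,270): i=int(2*(83+d)); print(d,p[np.arange(i-16,i+17,2)%720].round(2))
c=cv2.resize(im[200:330,155:275,::-1],None,fx=4.5,fy=4.5,interpolation=cv2.INTER_CUBIC)
for d in(90,180,270):
    a=np.radians(83.3+d)
    for z in(.047,.07):
        q=(pj(np.array([AX[0]+.105*np.cos(a),AX[1]+.105*np.sin(a),z]))-[155,200]+.5)*4.5
        cv2.circle(c,tuple(int(v) for v in q),2,(0,0,255),-1)
cv2.imwrite("pics/c2.png",c)
E
```

```text
[0.61427093 0.07670101 0.12303477]
(82.00714050668954, 0.17357397079467773, [0.02, 0.14, 0.02])
90 [-0.02 -0.01  0.01  0.02  0.03  0.03  0.03  0.02  0.02  0.01  0.01  0.
 -0.   -0.01 -0.02 -0.02 -0.03]
180 [-0.1  -0.1  -0.1  -0.1  -0.08  0.05  0.11  0.14  0.12  0.09  0.07  0.02
 -0.05 -0.1  -0.1  -0.1  -0.1 ]
270 [-0.06 -0.08 -0.09 -0.08 -0.05 -0.02  0.01  0.02  0.01 -0.02 -0.03 -0.06
 -0.09 -0.1  -0.1  -0.1  -0.1 ]
```

View pics/c2.png

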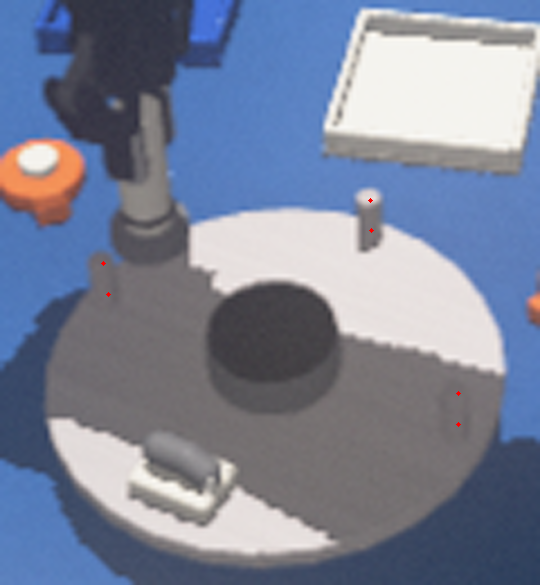

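The crop shows the foot at (150,235) behind the shaded post at (105,275). The projected post points sit on the posts, so the axis and angle hold. Now the ramped push.

Emit:
step_arm:
  rows:
    - [0.1,-0.13,-0.1,0,0,0,-1]
    - [0,-0.13,0,0,0,0,-1]
    - [0,-0.13,0,0,0,0,-1]
    - [0,-0.13,0,0,0,0,-1]
    - [0,-0.17,0,0,0,0,-1]

```text
t: 5.4
position: [0.6197, 0.0956, 0.13]
eef_rot: [0.0, 1.0, -0.001, 0.0]
ft_force: [-0.3, 0.7, -1.0]
finger_gap: 0.0268
grip_force: 59.6
```

Emit:
step_arm:
  rows:
    - [0,-0.22,0,0,0,0,-1]
    - [0,-0.27,0,0,0,0,-1]
    - [0,-0.32,0,0,0,0,-1]
    - [0,-0.37,0,0,0,0,-1]
    - [0,-0.4,0,0,0,0,-1]

```text
t: 5.9
position: [0.6195, 0.1376, 0.1298]
eef_rot: [-0.003, 1.0, 0.006, -0.0]
ft_force: [-0.2, 0.0, -2.1]
finger_gap: 0.0269
grip_force: 59.6
```

Emit:
step_arm:
  rows:
    - [0,-0.42,0,0,0,0,-1]
    - [0,0,0,0,0,0,-1]
    - [0.3,0.5,-1,0,0,0,-1]
    - [0.3,0.5,-0.6,0,0,0,-1]

```text
t: 6.3
position: [0.6384, 0.1131, 0.1789]
eef_rot: [-0.005, 1.0, 0.01, 0.0]
ft_force: [1.4, -0.5, 0.2]
finger_gap: 0.0266
grip_force: 59.4
```

```bash
cat > obs.py <<'E'
from ang import *
import json,os,sys
def post(p,pred,win=9):
    "per-post peaks: (d, aid angle, contrast)"
    out=[]
    for d in(90,180,270):
        c=int(2*(pred+d)); nb=np.arange(c-2*win,c+2*win+1); v=p[nb%720]; i=int(v.argmax())
        if 0<i<len(v)-1 and v[i]>.07:
            ww=np.clip(v-v[i]*.5,0,None)*(abs(np.arange(len(v))-i)<9); out.append((d,round(float((nb*ww).sum()/ww.sum()/2-d),1),round(float(v[i]),2)))
    return out
def shot():
    t=env.state()["t"]; im=viewer.camera("side"); cv2.imwrite(f"pics/t{t:.2f}.png",im[:,:,::-1]); return t,im
E
python3 - <<'E'
from obs import *
for k in range(2):
    t,im=shot(); print(t,angle(None,0,im),angle(125,30,im),post(profile(im),125,25))
E
```

```text
6.3 (132.4194760686951, 0.20362615585327148, [0.08, 0.09, 0.03]) (132.4194760686951, 0.20362615585327148, [0.08, 0.09, 0.03]) [(90, 130.1, 0.15), (180, 134.6, 0.12)]
6.35 (135.2682476999101, 0.18461275100708008, [0.06, 0.1, 0.02]) (135.2682476999101, 0.18461275100708008, [0.06, 0.1, 0.02]) [(90, 133.2, 0.12), (180, 137.2, 0.1)]
```

The turntable is moving at roughly 1 rad/s. I'm moving to a rendezvous point on the aid's circle and timing it.

Emit:
step_arm:
  rows:
    - [-1,0.4,0.1,0,0,0,-1]
    - [-1,0.4,0.1,0,0,0,-1]
    - [-1,0.4,0.1,0,0,0,-1]
    - [-1,0.4,0.1,0,0,0,-1]
    - [-1,0.4,0.1,0,0,0,-1]

```text
t: 6.9
position: [0.4875, 0.0506, 0.1607]
eef_rot: [-0.005, 1.0, 0.009, -0.001]
ft_force: [-0.7, 0.3, -0.9]
finger_gap: 0.0267
grip_force: 59.6
```

```bash
python3 - <<'E'
from obs import *
for k in range(2):
    t,im=shot(); print(t,angle(168,30,im),post(profile(im),168,25))
print(env.state()["position"],env.state()["eef_rot"])
E
```

```text
6.9 (165.99422676938138, 0.4794197976589203, [0.04, 0.09, 0.35]) [(180, 168.8, 0.14), (270, 164.9, 0.35)]
6.95 (168.28016822099931, 0.39274367690086365, [-0.05, 0.1, 0.35]) [(90, 176.4, 0.07), (180, 171.8, 0.14), (270, 167.6, 0.35)]
[0.48550533 0.05043015 0.16001082] [-0.00489824  0.99994675  0.00886599 -0.00197604]
```

ω is about 0.97 rad/s, too little margin for 5 s above 0.6. I'll give a second gentle push to about 1.35 rad/s and go to wait behind the +x side.

Emit:
step_arm:
  rows:
    - [0.88,0,0,0,0,0,-1]
    - [0.88,0,0,0,0,0,-1]
    - [0.88,0,0,0,0,0,-1]
    - [0.88,0,0,0,0,0,-1]
    - [0.88,0,0,0,0,0,-1]

```text
t: 7.5
position: [0.6224, 0.0537, 0.161]
eef_rot: [-0.005, 1.0, 0.009, -0.0]
ft_force: [-0.1, -0.4, -1.2]
finger_gap: 0.0268
grip_force: 59.7
```

```bash
python3 - <<'E'
from obs import *
for k in range(2):
    t,im=shot(); print(t,angle(199,20,im),post(profile(im),199,15))
print(env.state()["t"],env.state()["position"],env.state()["eef_rot"])
E
```

```text
7.5 (196.459265822091, 0.44187307357788086, [0.19, -0.1, 0.35]) [(90, 197.4, 0.19), (270, 196.1, 0.35)]
7.55 (198.98017097348227, 0.433413028717041, [0.18, -0.1, 0.35]) [(90, 200.2, 0.18), (270, 198.6, 0.35)]
7.6 [0.62331721 0.05334185 0.1599938 ] [-4.90484323e-03  9.99945100e-01  9.24936242e-03 -4.35195796e-04]
```

Emit:
step_arm:
  rows:
    - [-0.13,0.15,0,0,0,0,-1]
    - [0,0,0,0,0,0,-1]
    - [0,0,0,0,0,0,-1]
    - [0,0,0,0,0,0,-1]
    - [0,0,0,0,0,0,-1]

```text
t: 8.1
position: [0.6174, 0.0486, 0.1623]
eef_rot: [-0.005, 1.0, 0.009, 0.0]
ft_force: [1.1, 0.4, -0.8]
finger_gap: 0.0268
grip_force: 59.7
```

```bash
python3 - <<'E'
from obs import *
for k in range(2):
    t,im=shot(); print(t,angle(228,20,im),post(profile(im),228,15))
print(env.state()["t"],env.state()["position"],env.state()["eef_rot"])
E
```

```text
8.1 (229.32899236364014, 0.40338096022605896, [0.05, 0.35, 0.0]) [(180, 225.2, 0.35)]
8.15 (231.0889090389077, 0.4916573464870453, [0.12, 0.35, 0.03]) [(90, 232.2, 0.12), (180, 226.8, 0.35)]
8.2 [0.61743673 0.04861845 0.16216906] [-4.71596085e-03  9.99944163e-01  9.45572604e-03  1.37664823e-04]
```

Emit:
step_arm:
  rows:
    - [0,0,0,0,0,0,-1]
    - [0,0,0,0,0,0,-1]
    - [0,0,0,0,0,0,-1]
    - [0,-0.25,1,0,0,0,-1]
    - [0,-0.43,0.1,0,0,0,-1]

```text
t: 8.7
position: [0.6154, 0.0693, 0.1258]
eef_rot: [-0.005, 1.0, 0.009, -0.002]
ft_force: [-0.7, 0.6, -2.2]
finger_gap: 0.0266
grip_force: 59.7
```

Emit:
step_arm:
  rows:
    - [0,-0.47,0,0,0,0,-1]
    - [0,-0.47,0,0,0,0,-1]
    - [0,-0.47,0,0,0,0,-1]
    - [0,-0.48,0,0,0,0,-1]
    - [0,-0.48,0,0,0,0,-1]

```text
t: 9.2
position: [0.616, 0.1419, 0.1304]
eef_rot: [-0.005, 1.0, 0.01, 0.0]
ft_force: [-0.7, 0.1, -1.8]
finger_gap: 0.0268
grip_force: 59.8
```

Emit:
step_arm:
  rows:
    - [-0.1,-0.48,0,0,0,0,-1]
    - [0,0,0,0,0,0,-1]
    - [0,0,-1,0,0,0,-1]

```text
t: 9.5
position: [0.61, 0.1493, 0.1558]
eef_rot: [-0.007, 1.0, 0.014, -0.004]
ft_force: [0.2, -0.4, -2.1]
finger_gap: 0.0266
grip_force: 59.7
```

```bash
python3 - <<'E'
from obs import *
for k in range(2):
    t,im=shot(); print(t,angle(None,20,im),angle(320,40,im),post(profile(im),320,40))
print(env.state()["t"],env.state()["position"],env.state()["eef_rot"])
E
```

```text
9.5 (259.158642861765, 0.1854419708251953, [0.24, -0.01, -0.04]) (317.6886331526074, 0.15779733657836914, [0.04, 0.01, 0.11]) [(270, 317.6, 0.12)]
9.55 (322.30104550677754, 0.15332937240600586, [0.03, 0.01, 0.11]) (322.30104550677754, 0.15332937240600586, [0.03, 0.01, 0.11]) [(270, 322.0, 0.11)]
9.6 [0.6143509  0.14902297 0.16381448] [-0.00664002  0.99988289  0.01356557  0.00246878]
```

Emit:
step_arm:
  rows:
    - [-0.33,-0.1,0,0,0,0,-1]
    - [0,0,0,0,0,0,-1]

```text
t: 9.8
position: [0.6022, 0.1507, 0.1599]
eef_rot: [-0.007, 1.0, 0.015, -0.0]
ft_force: [-0.0, -0.0, -2.0]
finger_gap: 0.0264
grip_force: 59.8
```

```bash
cat > trk.py <<'E'
from obs import *
F="obs.json"
def predict(par,t): th,w,a,t0=par; dt=t-t0; return th+w*dt-.5*a*dt*dt
def fit(O):
    "least squares th,w with decel prior; deg"
    O=np.array(O); t0=O[-1,0]; dt=O[:,0]-t0
    A=np.c_[np.ones(len(dt)),dt,-.5*dt*dt]; W=1/O[:,2]
    A=np.r_[A*W[:,None],[[0,0,1/1.2]]]; b=np.r_[O[:,1]*W,3.6/1.2]
    s=np.linalg.lstsq(A,b,rcond=None)[0]; return (*s,t0)
def go(pred=None,n=1,rows=5,win=9,use=True):
    O=json.load(open(F)) if os.path.exists(F) else []
    for k in range(n):
        t,im=shot(); par=fit(O) if len(O)>3 else None
        g=predict(par,t) if par else pred+80*(t-PT)
        L=post(profile(im),g,win); print(round(t,3),"pred",round(g%360,1),[(d,round(a-g,1),c) for d,a,c in L])
        if use: O+=[[t,a,1.5*(1 if c>.15 else 1.6)] for d,a,c in L]
    json.dump(O,open(F,"w")); par=fit(O); st=env.state(); t=st["t"]; p=st["position"].copy()
    print("t",t,"w",round(np.radians(par[1]-par[2]*(t-par[3])),3),"a",round(np.radians(par[2]),3),"now",p.round(4))
    a=np.radians(predict(par,t)); print("err mm",((p[:2]-AX-.09*np.array([np.cos(a),np.sin(a)]))*1e3).round(1),"th",round(np.degrees(a)%360,1))
    w,x,y,z=st["eef_rot"]; 
    from scipy.spatial.transform import Rotation as R
    Q=R.from_quat([x,y,z,w]).as_matrix()
    for k in range(rows):
        a=np.radians(predict(par,t+.1*(k+1))); q=np.r_[AX+.09*np.array([np.cos(a),np.sin(a)]),.1627]
        print((Q.T@(q-p)/.03).round(2)); p=q
E
python3 - <<'E'
import trk; from trk import *
trk.PT=9.53; go(320,2,5,20)
print([(o[0],o[1]) for o in json.load(open(F))])
E
```

```text
9.8 pred 341.6 [(180, 3.3, 0.35), (270, 2.4, 0.1)]
9.85 pred 345.6 [(180, 1.6, 0.35), (270, 2.5, 0.12)]
t 9.9 w 0.975 a 0.063 now [0.6027 0.1505 0.1597]
err mm [-2.  33.8] th 350.2
[ 0.08  0.84 -0.11]
[ 0.02 -0.29  0.  ]
[-0.01 -0.29  0.  ]
[-0.04 -0.28  0.  ]
[-0.07 -0.28  0.  ]
[(9.8, 344.9), (9.8, 344.0), (9.85, 347.2), (9.85, 348.1)]
```

```bash
python3 - <<'E'
from trk import *
O=json.load(open(F)); O=[[9.5,317.6,2.4],[9.55,322.,2.4]]+O; json.dump(O,open(F,"w"))
go(None,2,5,9)
E
```

```text
9.9 pred 352.4 [(180, np.float64(-2.7), 0.35), (270, np.float64(0.7), 0.13)]
9.95 pred 355.7 [(180, np.float64(-3.2), 0.35), (270, np.float64(1.5), 0.13)]
t 10.0 w 1.38 a 0.063 now [0.6029 0.1506 0.1597]
err mm [-3.1 20.3] th 358.9
[ 0.08  0.27 -0.1 ]
[-0.06 -0.41  0.01]
[-0.12 -0.39  0.01]
[-0.17 -0.37  0.01]
[-0.22 -0.34  0.  ]
```

```bash
python3 - <<'E'
from obs import *
o=[]
for t,g in((9.80,344.5),(9.95,355.7)):
    im=cv2.imread(f"pics/t{t:.2f}.png"); c=cv2.resize(im[190:330,155:275],None,fx=3.3,fy=3.3,interpolation=cv2.INTER_CUBIC)
    for d in(0,90,180,270):
        a=np.radians(g+d); r=.105 if d else .09
        for z in((.047,.07) if d else (.075,)):
            q=(pj(np.array([AX[0]+r*np.cos(a),AX[1]+r*np.sin(a),z]))-[155,190]+.5)*3.3
            cv2.circle(c,tuple(int(v) for v in q),2,(0,0,255),-1)
    o.append(c)
cv2.imwrite("pics/v1.png",np.hstack(o))
E
```

```text
(no output)
```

View pics/v1.png

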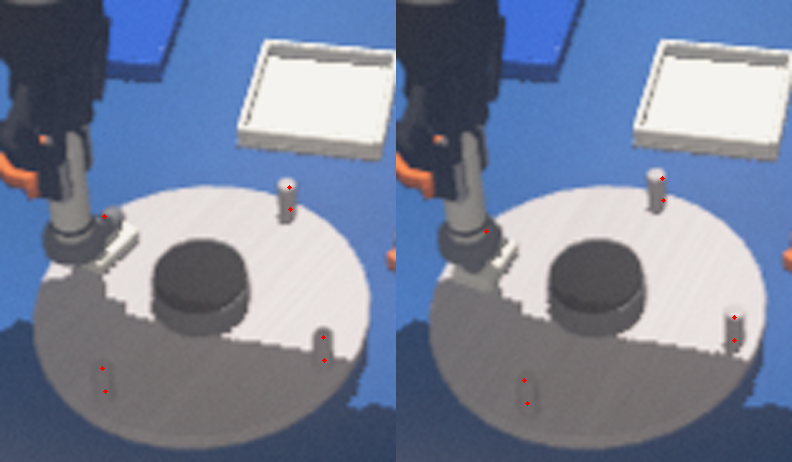

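The picture shows the model points on the posts. The post near the image's right edge (735,330) moves vertically, so it is poorly localised there. I'll weight by direction and refit.

```bash
sed -i 's|if use: O+=.*|if use: O+=[[t,a,1.2/abs(np.sin(np.radians(a+d)))*(1 if c>.15 else 1.3)] for d,a,c in L if abs(np.sin(np.radians(a+d)))>.6]|' trk.py
python3 - <<'E'
import trk; from trk import *
json.dump([[9.5,317.6,1.5],[9.55,322.,1.5],[9.8,344,1.5],[9.85,348.1,1.5],[9.9,353.1,1.5],[9.95,357,1.5]],open(F,"w"))
go(None,0,8)
E
```

```text
t 10.0 w 1.516 a 0.063 now [0.6029 0.1506 0.1597]
err mm [-3.1 16.4] th 1.4
[ 0.05  0.09 -0.1 ]
[-0.1  -0.44  0.01]
[-0.16 -0.42  0.01]
[-0.22 -0.39  0.01]
[-0.28 -0.35  0.01]
[-0.32 -0.3   0.  ]
[-0.36 -0.25  0.  ]
[-0.4  -0.19  0.  ]
```

Emit:
step_arm:
  rows:
    - [0.05,0.09,-0.1,0,0,0,-1]
    - [-0.1,-0.44,0,0,0,0,-1]
    - [-0.16,-0.42,0,0,0,0,-1]
    - [-0.22,-0.39,0,0,0,0,-1]
    - [-0.28,-0.35,0,0,0,0,-1]

```text
t: 10.5
position: [0.5797, 0.1757, 0.1638]
eef_rot: [-0.015, 0.999, 0.032, -0.001]
ft_force: [-0.2, 0.0, -1.5]
finger_gap: 0.0267
grip_force: 59.8
```

```bash
python3 - <<'E'
from trk import *
go(None,1,6,9)
E
```

```text
10.5 pred 44.4 [(180, np.float64(-4.5), 0.14), (270, np.float64(0.1), 0.12)]
t 10.55 w 1.448 a 0.064 now [0.5785 0.1764 0.164 ]
err mm [  1.3 -21.5] th 47.1
[-0.31 -1.01  0.08]
[-0.36 -0.24  0.01]
[-0.39 -0.19  0.01]
[-0.41 -0.13  0.  ]
[-0.42 -0.07  0.  ]
[-0.42 -0.01  0.  ]
```

```bash
python3 - <<'E'
from h import *
s=env.state();print(s["joints"].round(3),s["qd"].round(3),s["t"],s["position"],s["eef_rot"])
E
```

```text
[ 0.065  0.114 -0.04   1.418  0.031  3.141] [-0.013  0.016  0.021  0.004 -0.008 -0.   ] 10.55 [0.57853502 0.17643933 0.16399144] [-0.01566446  0.99933781  0.03282442 -0.00105769]
```

Joint 6 hit its limit, so the tool lagged. I'll turn the tool about its axis (the reader is round) by −0.48 rad while catching up.

```bash
sed -i 's/rows=5,win=9,use=True/rows=5,win=9,use=True,turn=0,lead=0/; s/print((Q.T@(q-p)\/.03).round(2)); p=q/print((Q.T@(q-p)\/.03).round(2)); p=q; Q=Q@R.from_rotvec([0,0,-.12 if k<turn else 0]).as_matrix()/' trk.py
python3 - <<'E'
from trk import *
go(None,0,7,9,turn=4)
E
```

```text
t 10.55 w 1.448 a 0.064 now [0.5785 0.1764 0.164 ]
err mm [  1.3 -21.5] th 47.1
[-0.31 -1.01  0.08]
[-0.32 -0.28  0.01]
[-0.33 -0.27  0.01]
[-0.33 -0.27  0.  ]
[-0.34 -0.26  0.  ]
[-0.37 -0.21  0.  ]
[-0.39 -0.15 -0.  ]
```

Emit:
step_arm:
  rows:
    - [-0.31,-1,0.08,0,0,-1,-1]
    - [-0.32,-0.28,0,0,0,-1,-1]
    - [-0.33,-0.27,0,0,0,-1,-1]
    - [-0.33,-0.27,0,0,0,-1,-1]
    - [-0.34,-0.26,0,0,0,0,-1]

```text
t: 11.05
position: [0.5205, 0.2208, 0.1631]
eef_rot: [-0.015, 0.963, 0.271, 0.003]
ft_force: [0.8, 0.7, -2.2]
finger_gap: 0.0267
grip_force: 59.8
```

```bash
python3 - <<'E'
from trk import *
go(None,1,6,9)
print(env.state()["joints"].round(2))
E
```

```text
11.05 pred 88.1 [(90, np.float64(-6.4), 0.35), (180, np.float64(-2.7), 0.13), (270, np.float64(1.9), 0.18)]
t 11.1 w 1.383 a 0.068 now [0.5189 0.2211 0.1631]
err mm [ 3.1 -0.9] th 90.1
[-0.44 -0.27  0.01]
[-0.39 -0.14 -0.  ]
[-0.4  -0.08 -0.  ]
[-0.41 -0.03 -0.  ]
[-0.4   0.03 -0.01]
[-0.39  0.08 -0.01]
[ 0.15 -0.01 -0.17  1.41  0.03  2.75]
```

Emit:
step_arm:
  rows:
    - [-0.43,-0.22,0,0,0,0,-1]
    - [-0.39,-0.14,0,0,0,0,-1]
    - [-0.4,-0.08,0,0,0,0,-1]
    - [-0.41,-0.03,0,0,0,0,-1]
    - [-0.4,0.03,0,0,0,0,-1]

```text
t: 11.6
position: [0.4619, 0.2001, 0.1626]
eef_rot: [-0.015, 0.963, 0.268, 0.003]
ft_force: [-0.2, -0.5, -1.9]
finger_gap: 0.0264
grip_force: 59.8
```

```bash
python3 - <<'E'
s=open("trk.py").read()
a="    w,x,y,z=st[\"eef_rot\"]; \n    from scipy.spatial.transform import Rotation as R\n    Q=R.from_quat([x,y,z,w]).as_matrix()\n"
s=s.replace(a,"").replace('    print("t",t,"w"',a+'    p=p+Q[:,2]*.0727; print("t",t,"w"').replace(".1627]",".09]")
open("trk.py","w").write(s)
from trk import *
go(None,1,6,9)
E
```

```text
11.6 pred 129.3 [(90, np.float64(-4.7), 0.19), (180, np.float64(0.0), 0.14), (270, np.float64(-1.7), 0.35)]
t 11.65 w 1.337 a 0.071 now [0.4606 0.2016 0.0899]
err mm [5.4 3.3] th 132.5
[-0.6   0.1  -0.01]
[-0.37  0.15 -0.01]
[-0.34  0.2  -0.01]
[-0.31  0.24 -0.01]
[-0.27  0.28 -0.01]
[-0.23  0.31 -0.01]
```

Emit:
step_arm:
  rows:
    - [-0.6,0.1,0,0,0,0,-1]
    - [-0.37,0.15,0,0,0,0,-1]
    - [-0.34,0.2,0,0,0,0,-1]
    - [-0.31,0.24,0,0,0,0,-1]
    - [-0.27,0.28,0,0,0,0,-1]

```text
t: 12.15
position: [0.4288, 0.1452, 0.161]
eef_rot: [-0.015, 0.963, 0.268, 0.003]
ft_force: [0.3, -0.4, -1.5]
finger_gap: 0.0267
grip_force: 59.8
```

```bash
python3 - <<'E'
from trk import *
go(None,1,6,9)
print(env.state()["joints"].round(2))
E
```

```text
12.15 pred 170.3 [(180, np.float64(1.2), 0.15), (270, np.float64(-2.8), 0.35)]
t 12.2 w 1.269 a 0.083 now [0.4285 0.1461 0.0883]
err mm [1.7 1.6] th 172.0
[-0.29  0.32 -0.07]
[-0.18  0.33 -0.01]
[-0.13  0.35 -0.01]
[-0.09  0.36 -0.01]
[-0.04  0.37 -0.01]
[ 0.    0.37 -0.01]
[ 0.01 -0.37 -0.49  1.45  0.03  2.61]
```

Emit:
step_arm:
  rows:
    - [-0.29,0.32,-0.07,0,0,0,-1]
    - [-0.18,0.33,0,0,0,0,-1]
    - [-0.13,0.35,0,0,0,0,-1]
    - [-0.09,0.36,0,0,0,0,-1]
    - [-0.04,0.37,0,0,0,0,-1]

```text
t: 12.7
position: [0.4374, 0.0891, 0.1613]
eef_rot: [-0.015, 0.963, 0.268, 0.003]
ft_force: [0.6, 0.8, -1.3]
finger_gap: 0.0267
grip_force: 59.8
```

```bash
python3 - <<'E'
from trk import *
go(None,1,6,9)
E
```

```text
12.7 pred 207.8 [(90, np.float64(0.5), 0.17), (180, np.float64(2.1), 0.35), (270, np.float64(-2.0), 0.24)]
t 12.75 w 1.214 a 0.086 now [0.438  0.0902 0.0885]
err mm [-0.6  4.1] th 210.7
[-0.03  0.49 -0.06]
[ 0.06  0.35 -0.01]
[ 0.1   0.34 -0.01]
[ 0.14  0.32 -0.01]
[ 0.18  0.3  -0.01]
[ 0.21  0.28 -0.  ]
```

Emit:
step_arm:
  rows:
    - [-0.03,0.49,-0.06,0,0,0,-1]
    - [0.06,0.35,0,0,0,0,-1]
    - [0.1,0.34,0,0,0,0,-1]
    - [0.14,0.32,0,0,0,0,-1]
    - [0.18,0.3,0,0,0,0,-1]

```text
t: 13.25
position: [0.4773, 0.0503, 0.1617]
eef_rot: [-0.015, 0.963, 0.268, 0.003]
ft_force: [-0.7, -0.1, -1.2]
finger_gap: 0.0266
grip_force: 59.8
```

```bash
python3 - <<'E'
from trk import *
go(None,1,10,9)
E
```

```text
13.25 pred 244.8 [(90, np.float64(2.4), 0.13), (180, np.float64(-1.4), 0.35)]
t 13.3 w 1.153 a 0.092 now [0.4783 0.0519 0.089 ]
err mm [-3.1  3. ] th 247.4
[ 0.26  0.4  -0.04]
[ 0.25  0.24 -0.  ]
[ 0.27  0.21 -0.  ]
[ 0.29  0.17 -0.  ]
[0.3  0.14 0.  ]
[0.31 0.1  0.  ]
[0.32 0.07 0.  ]
[0.32 0.03 0.  ]
[ 0.32 -0.    0.  ]
[ 0.32 -0.04  0.01]
```

Emit:
step_arm:
  rows:
    - [0.26,0.4,-0.04,0,0,0,-1]
    - [0.25,0.24,0,0,0,0,-1]
    - [0.27,0.21,0,0,0,0,-1]
    - [0.29,0.17,0,0,0,0,-1]
    - [0.3,0.14,0,0,0,0,-1]

```text
t: 13.8
position: [0.5302, 0.0424, 0.1625]
eef_rot: [-0.015, 0.963, 0.268, 0.003]
ft_force: [0.1, -0.5, -0.4]
finger_gap: 0.0267
grip_force: 59.9
```

```bash
python3 - <<'E'
from trk import *
go(None,1,10,9)
E
```

```text
13.8 pred 279.7 [(90, np.float64(6.5), 0.29), (180, np.float64(0.3), 0.35)]
t 13.85 w 1.105 a 0.091 now [0.5312 0.0446 0.0898]
err mm [-5.2  0.3] th 283.1
[ 0.46  0.18 -0.01]
[0.32 0.05 0.  ]
[0.32 0.01 0.  ]
[ 0.32 -0.02  0.01]
[ 0.31 -0.05  0.01]
[ 0.3  -0.09  0.01]
[ 0.29 -0.12  0.01]
[ 0.27 -0.15  0.01]
[ 0.26 -0.17  0.01]
[ 0.23 -0.2   0.01]
```

Emit:
step_arm:
  rows:
    - [0.46,0.18,0,0,0,0,-1]
    - [0.32,0.05,0,0,0,0,-1]
    - [0.32,0.01,0,0,0,0,-1]
    - [0.32,-0.02,0,0,0,0,-1]
    - [0.31,-0.05,0,0,0,0,-1]

```text
t: 14.35
position: [0.5771, 0.0653, 0.1632]
eef_rot: [-0.015, 0.963, 0.268, 0.003]
ft_force: [0.9, 0.3, -2.0]
finger_gap: 0.0266
grip_force: 59.9
```

```bash
python3 - <<'E'
from trk import *
go(None,1,10,9)
E
```

```text
14.35 pred 314.1 [(90, np.float64(3.6), 0.35), (270, np.float64(-1.5), 0.14)]
t 14.4 w 1.07 a 0.086 now [0.5778 0.0682 0.0906]
err mm [-5.4 -3.8] th 318.3
[ 0.52 -0.13  0.03]
[ 0.28 -0.14  0.01]
[ 0.27 -0.17  0.01]
[ 0.24 -0.19  0.01]
[ 0.22 -0.22  0.01]
[ 0.2  -0.24  0.01]
[ 0.17 -0.25  0.01]
[ 0.14 -0.27  0.01]
[ 0.11 -0.28  0.01]
[ 0.09 -0.28  0.01]
```

Emit:
step_arm:
  rows:
    - [0.52,-0.13,0,0,0,0,-1]
    - [0.28,-0.14,0,0,0,0,-1]
    - [0.27,-0.17,0,0,0,0,-1]
    - [0.24,-0.19,0,0,0,0,-1]
    - [0.22,-0.22,0,0,0,0,-1]

```text
t: 14.9
position: [0.6029, 0.111, 0.1646]
eef_rot: [-0.015, 0.963, 0.268, 0.003]
ft_force: [0.4, -0.5, -1.9]
finger_gap: 0.0263
grip_force: 59.9
```

Emit:
step_arm:
  rows:
    - [0.2,-0.24,0,0,0,0,-1]
    - [0.17,-0.25,0,0,0,0,-1]
    - [0.14,-0.27,0,0,0,0,-1]

```text
t: 15.2
position: [0.6041, 0.1384, 0.1655]
eef_rot: [-0.015, 0.963, 0.268, 0.003]
ft_force: [-0.4, -0.3, -1.3]
finger_gap: 0.0266
grip_force: 59.9
```

```bash
python3 - <<'E'
from trk import *
go(None,1,10,9)
E
```

```text
15.2 pred 5.7 [(180, np.float64(-6.9), 0.35), (270, np.float64(0.7), 0.14)]
t 15.25 w 1.001 a 0.085 now [0.6037 0.1419 0.0929]
err mm [-1.2 -4.1] th 9.0
[ 0.2  -0.38  0.11]
[ 0.07 -0.29  0.01]
[ 0.04 -0.29  0.01]
[ 0.01 -0.29  0.01]
[-0.02 -0.29  0.01]
[-0.04 -0.28  0.01]
[-0.07 -0.28  0.01]
[-0.09 -0.26  0.01]
[-0.12 -0.25  0.01]
[-0.14 -0.24  0.  ]
```

Emit:
step_arm:
  rows:
    - [0.2,-0.38,0.11,0,0,0,-1]
    - [0.07,-0.29,0,0,0,0,-1]
    - [0.04,-0.29,0,0,0,0,-1]
    - [0.01,-0.29,0,0,0,0,-1]
    - [-0.02,-0.29,0,0,0,0,-1]

```text
t: 15.75
position: [0.5875, 0.1826, 0.1636]
eef_rot: [-0.015, 0.963, 0.268, 0.003]
ft_force: [-0.7, 0.2, -1.2]
finger_gap: 0.0271
grip_force: 59.9
```

Emit:
step_arm:
  rows:
    - [-0.04,-0.28,0,0,0,0,-1]
    - [-0.07,-0.28,0,0,0,0,-1]
    - [-0.09,-0.26,0,0,0,0,-1]

```text
t: 16.05
position: [0.5695, 0.2004, 0.1642]
eef_rot: [-0.015, 0.963, 0.268, 0.003]
ft_force: [0.1, 0.3, -1.9]
finger_gap: 0.0268
grip_force: 59.9
```

```bash
python3 - <<'E'
from trk import *
go(None,1,10,9)
print(env.state()["joints"].round(2))
E
```

```text
16.05 pred 53.3 [(90, np.float64(-0.5), 0.35), (180, np.float64(-1.6), 0.12), (270, np.float64(2.8), 0.11)]
t 16.1 w 0.922 a 0.086 now [0.5685 0.2034 0.0916]
err mm [ 1.2 -2.6] th 55.3
[-0.11 -0.34  0.06]
[-0.14 -0.23  0.  ]
[-0.16 -0.22  0.  ]
[-0.18 -0.2   0.  ]
[-0.19 -0.18  0.  ]
[-0.21 -0.16  0.  ]
[-0.22 -0.14  0.  ]
[-0.23 -0.12  0.  ]
[-0.23 -0.1  -0.  ]
[-0.24 -0.08 -0.  ]
[ 0.11  0.11 -0.05  1.42  0.03  2.71]
```

Emit:
step_arm:
  rows:
    - [-0.11,-0.34,0,0,0,0,-1]
    - [-0.14,-0.23,0,0,0,0,-1]
    - [-0.16,-0.22,0,0,0,0,-1]
    - [-0.18,-0.2,0,0,0,0,-1]
    - [-0.19,-0.18,0,0,0,0,-1]

```text
t: 16.6
position: [0.5312, 0.218, 0.1647]
eef_rot: [-0.015, 0.963, 0.268, 0.003]
ft_force: [-0.8, -0.1, -1.1]
finger_gap: 0.027
grip_force: 59.9
```

```bash
python3 - <<'E'
from trk import *
go(None,1,12,9)
o=[]
for n in ("t13.25","t14.35",f"t{16.6:.2f}"):
    f=f"pics/{n}.png"
    if not os.path.exists(f): import glob; f=sorted(glob.glob("pics/t1*.png"))[-1]; print(f)
    o.append(cv2.resize(cv2.imread(f)[190:320,155:265],None,fx=2.4,fy=2.4,interpolation=cv2.INTER_CUBIC))
cv2.imwrite("pics/v2.png",np.hstack(o))
E
```

```text
16.6 pred 81.1 [(90, np.float64(-2.3), 0.35), (180, np.float64(0.9), 0.13), (270, np.float64(5.5), 0.16)]
t 16.65 w 0.879 a 0.086 now [0.5301 0.2205 0.0922]
err mm [ 4.7 -1. ] th 84.0
[-0.34 -0.26  0.07]
[-0.23 -0.13  0.  ]
[-0.23 -0.11 -0.  ]
[-0.24 -0.09 -0.  ]
[-0.24 -0.07 -0.  ]
[-0.25 -0.04 -0.  ]
[-0.25 -0.02 -0.  ]
[-0.24 -0.   -0.  ]
[-0.24  0.02 -0.  ]
[-0.24  0.04 -0.  ]
[-0.23  0.05 -0.  ]
[-0.22  0.07 -0.  ]
```

View pics/v2.png

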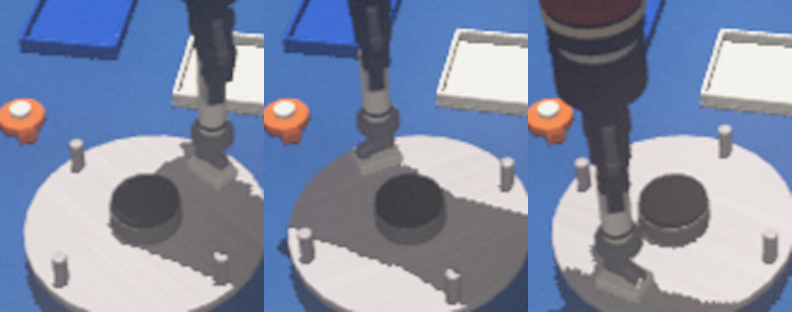

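The three frames (t = 13.25, 14.35, 16.6) show the reader foot right above the cradle with a clear gap, e.g. foot (618,242) over the aid at (622,268). I'll continue a little longer for margin.

Emit:
step_arm:
  rows:
    - [-0.34,-0.26,0.07,0,0,0,-1]
    - [-0.23,-0.13,0,0,0,0,-1]
    - [-0.23,-0.11,0,0,0,0,-1]
    - [-0.24,-0.09,0,0,0,0,-1]
    - [-0.24,-0.07,0,0,0,0,-1]

```text
t: 17.15
position: [0.4884, 0.2148, 0.1627]
eef_rot: [-0.015, 0.963, 0.268, 0.003]
ft_force: [0.6, -0.1, -1.6]
finger_gap: 0.0267
grip_force: 59.9
```

Emit:
step_arm:
  rows:
    - [-0.25,-0.04,0,0,0,0,-1]
    - [-0.25,-0.02,0,0,0,0,-1]
    - [-0.24,0,0,0,0,0,-1]
    - [-0.24,0.02,0,0,0,0,-1]

```text
t: 17.55
position: [0.4626, 0.2005, 0.1623]
eef_rot: [-0.015, 0.963, 0.268, 0.003]
ft_force: [-1.0, 0.7, -1.1]
finger_gap: 0.0265
grip_force: 59.9
```

```bash
python3 - <<'E'
from trk import *
go(None,1,12,9)
E
```

```text
17.55 pred 127.4 [(90, np.float64(-0.6), 0.15), (180, np.float64(4.1), 0.14), (270, np.float64(1.7), 0.35)]
t 17.6 w 0.809 a 0.084 now [0.4617 0.2023 0.0895]
err mm [5.1 2.7] th 131.3
[-0.43  0.04 -0.02]
[-0.23  0.07 -0.  ]
[-0.22  0.09 -0.01]
[-0.21  0.1  -0.01]
[-0.2   0.12 -0.01]
[-0.19  0.13 -0.01]
[-0.18  0.14 -0.01]
[-0.16  0.15 -0.01]
[-0.15  0.16 -0.01]
[-0.13  0.17 -0.01]
[-0.12  0.18 -0.01]
[-0.11  0.19 -0.01]
```

Emit:
step_arm:
  rows:
    - [-0.43,0.04,0,0,0,0,-1]
    - [-0.23,0.07,0,0,0,0,-1]
    - [-0.22,0.09,0,0,0,0,-1]
    - [-0.21,0.1,0,0,0,0,-1]
    - [-0.2,0.12,0,0,0,0,-1]

```text
t: 18.1
position: [0.4363, 0.1696, 0.1614]
eef_rot: [-0.015, 0.963, 0.268, 0.003]
ft_force: [-0.1, 0.6, -1.6]
finger_gap: 0.0265
grip_force: 59.9
```

Emit:
step_arm:
  rows:
    - [-0.19,0.13,0,0,0,0,-1]
    - [-0.18,0.14,0,0,0,0,-1]
    - [-0.16,0.15,0,0,0,0,-1]
    - [-0.15,0.16,0,0,0,0,-1]
    - [0,0,-1,0,0,0,-1]

```text
t: 18.6
position: [0.4258, 0.1429, 0.1874]
eef_rot: [-0.016, 0.963, 0.268, 0.0]
ft_force: [0.1, 0.2, -1.3]
finger_gap: 0.0265
grip_force: 59.9
```

```bash
cat > to.py <<'E'
from h import *
from scipy.spatial.transform import Rotation as R
def to(q):
    s=env.state(); w,x,y,z=s["eef_rot"]; Q=R.from_quat([x,y,z,w]).as_matrix(); p=s["position"]
    print(s["t"],p.round(4),s["joints"].round(2),"units",(Q.T@(np.array(q)-p)/.03).round(2))
    yaw=np.arctan2(Q[1,0],Q[0,0]); T=R.from_euler("z",yaw).as_matrix()@np.diag([1,-1,-1.]); print("untilt units",(R.from_matrix(Q.T@T).as_rotvec()/.12).round(2),"yaw",round(yaw,3))
E
python3 -c "
from to import *
to([.527,-.141,.19])"
```

```text
18.6 [0.4258 0.1429 0.1874] [ 0.01 -0.37 -0.44  1.5   0.03  2.61] units [-2.    9.84 -0.4 ]
untilt units [-0.25 -0.07  0.  ] yaw 0.542
```

Emit:
step_arm:
  rows:
    - [-0.2,0.98,0,-0.25,-0.07,0,-1]
    - [-0.2,0.98,0,0,0,0,-1]
    - [-0.2,0.98,0,0,0,0,-1]
    - [-0.2,0.98,0,0,0,0,-1]
    - [-0.2,0.98,0,0,0,0,-1]

```text
t: 19.1
position: [0.4785, 0.0009, 0.19]
eef_rot: [0.001, 0.963, 0.268, 0.003]
ft_force: [-0.1, 0.4, -2.2]
finger_gap: 0.0268
grip_force: 60.0
```

Emit:
step_arm:
  rows:
    - [-0.2,0.98,0,0,0,0,-1]
    - [-0.2,0.98,0,0,0,0,-1]
    - [-0.2,0.98,0,0,0,0,-1]
    - [-0.2,0.98,0,0,0,0,-1]
    - [-0.2,0.9,0,0,0,0,-1]

```text
t: 19.6
position: [0.5275, -0.1387, 0.1901]
eef_rot: [0.001, 0.963, 0.268, 0.003]
ft_force: [-0.0, -0.1, -2.4]
finger_gap: 0.0268
grip_force: 60.0
```

```bash
python3 -c "
from to import *
to([.525,-.139,.082])"
```

```text
19.6 [ 0.5275 -0.1387  0.1901] [-0.5  -0.07 -0.18  1.46  0.    2.1 ] units [-0.1  -0.04  3.6 ]
untilt units [ 0.02 -0.05 -0.  ] yaw 0.543
```

Emit:
step_arm:
  rows:
    - [-0.1,0,1,0,0,0,-1]
    - [0,0,1,0,0,0,-1]
    - [0,0,1,0,0,0,-1]
    - [0,0,0.5,0,0,0,-1]
    - [0,0,0.1,0,0,0,-1]

```text
t: 20.1
position: [0.5242, -0.138, 0.0803]
eef_rot: [-0.0, 0.963, 0.268, 0.002]
ft_force: [1.5, 0.6, -1.2]
finger_gap: 0.0267
grip_force: 60.2
```

Emit:
step_arm:
  rows:
    - [0,0,0.06,0,0,0,-1]
    - [0,0,0,0,0,0,-1]

```text
t: 20.3
position: [0.5263, -0.1388, 0.0818]
eef_rot: [0.001, 0.963, 0.268, 0.004]
ft_force: [-0.5, -0.8, -0.1]
finger_gap: 0.0265
grip_force: 60.2
```

Emit:
step_arm:
  rows:
    - [0,0,0.06,0,0,0,-1]
    - [0,0,0,0,0,0,-1]

```text
t: 20.5
position: [0.526, -0.1386, 0.0793]
eef_rot: [0.001, 0.963, 0.268, 0.004]
ft_force: [0.4, -0.1, -1.6]
finger_gap: 0.0269
grip_force: 60.2
```

Emit:
step_arm:
  rows:
    - [0,0,0.06,0,0,0,-1]
    - [0,0,0,0,0,0,-1]

```text
t: 20.7
position: [0.526, -0.1386, 0.0777]
eef_rot: [0.001, 0.963, 0.268, 0.004]
ft_force: [-1.1, 1.1, 4.0]
finger_gap: 0.0267
grip_force: 60.5
```

Emit:
step_arm:
  rows:
    - [0,0,0.05,0,0,0,-1]
    - [0,0,0,0,0,0,-1]

```text
t: 20.9
position: [0.5263, -0.1386, 0.0776]
eef_rot: [0.001, 0.963, 0.268, 0.004]
ft_force: [-5.5, 3.7, 16.5]
finger_gap: 0.0267
grip_force: 62.1
```

Emit:
step_arm:
  rows:
    - [0,0,-0.05,0,0,0,-1]
    - [0,0,0,0,0,0,0.2]
    - [0,0,0,0,0,0,1]
    - [0,0,0,0,0,0,1]
    - [0,0,0,0,0,0,1]

```text
t: 21.4
position: [0.5254, -0.1384, 0.0765]
eef_rot: [0.001, 0.963, 0.268, 0.003]
ft_force: [0.1, -0.2, -1.1]
finger_gap: 0.0825
grip_force: 0.0
```

Emit:
step_arm:
  rows:
    - [0,0,0,0,0,0,1]
    - [0,0,-0.5,0,0,0,1]
    - [0,0,-1,0,0,0,1]
    - [0,0,-1,0,0,0,1]
    - [0,0,-1,0,0,0,1]

```text
t: 21.9
position: [0.5248, -0.1384, 0.1842]
eef_rot: [0.001, 0.963, 0.268, 0.003]
ft_force: [0.5, -0.5, -0.8]
finger_gap: 0.0851
grip_force: 0.0
```

```bash
python3 - <<'E'
from to import *
to([.516,.132,.19])
im=viewer.camera("side"); cv2.imwrite("pics/p.png",cv2.resize(im[140:330,150:300,::-1],None,fx=3,fy=3,interpolation=cv2.INTER_CUBIC))
E
```

```text
21.9 [ 0.5248 -0.1384  0.1842] [-0.5  -0.08 -0.2   1.45  0.    2.1 ] units [ 4.41 -7.87 -0.2 ]
untilt units [ 0.03 -0.05 -0.  ] yaw 0.543
```

View pics/p.png

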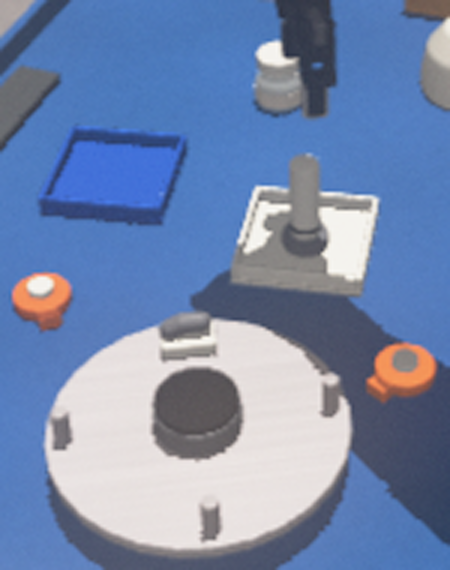

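The picture shows the reader standing upright in the white tray at (305,200) and everything else undisturbed. I'm moving over the hub with the gripper shut.

Emit:
step_arm:
  rows:
    - [0.55,-0.98,0,0,0,0,-1]
    - [0.55,-0.98,0,0,0,0,-1]
    - [0.55,-0.98,0,0,0,0,-1]
    - [0.55,-0.98,0,0,0,0,-1]
    - [0.55,-0.98,0,0,0,0,-1]

```text
t: 22.45
position: [0.5195, 0.0313, 0.183]
eef_rot: [0.001, 0.963, 0.268, 0.004]
ft_force: [0.5, 0.1, 0.2]
finger_gap: 0.0121
grip_force: 0.0
```

Emit:
step_arm:
  rows:
    - [0.55,-0.98,0,0,0,0,-1]
    - [0.55,-0.98,0,0,0,0,-1]
    - [0.55,-0.98,0,0,0,0,-1]
    - [0,0,1,0,0,0,-1]
    - [0,0,1,0,0,0,-1]

```text
t: 22.95
position: [0.5176, 0.1323, 0.123]
eef_rot: [0.001, 0.963, 0.269, 0.005]
ft_force: [0.3, -0.4, -0.5]
finger_gap: 0.0
grip_force: 0.0
```

Emit:
step_arm:
  rows:
    - [0,0,0.5,0,0,0,-1]
    - [0,0,0.2,0,0,0,-1]
    - [0,0,0.1,0,0,0,-1]
    - [0,0,0,0,0,0,-1]

```text
t: 23.35
position: [0.5174, 0.1309, 0.0988]
eef_rot: [0.001, 0.963, 0.268, 0.004]
ft_force: [-0.2, -1.6, 0.1]
finger_gap: 0.0003
grip_force: 0.0
```

Emit:
step_arm:
  rows:
    - [0,0,0.1,0,0,0,-1]
    - [0,0,0.1,0,0,0,-1]
    - [0,0,0.06,0,0,0,-1]
    - [0,0,0,0,0,0,-1]

```text
t: 23.75
position: [0.5167, 0.1311, 0.0898]
eef_rot: [0.001, 0.963, 0.268, 0.003]
ft_force: [0.0, 0.2, -0.1]
finger_gap: 0.0002
grip_force: 0.0
```

Emit:
step_arm:
  rows:
    - [0,0,0.03,0,0,0,-1]
    - [0,0,0,0,0,0,-1]

```text
t: 23.95
position: [0.5168, 0.1311, 0.0891]
eef_rot: [0.001, 0.963, 0.268, 0.003]
ft_force: [0.1, -0.4, -0.0]
finger_gap: 0.0002
grip_force: 0.0
```

Emit:
step_arm:
  rows:
    - [0,0,0.03,0,0,0,-1]
    - [0,0,0,0,0,0,-1]

```text
t: 24.15
position: [0.5168, 0.1312, 0.0882]
eef_rot: [0.001, 0.963, 0.268, 0.003]
ft_force: [0.3, 1.0, 0.8]
finger_gap: 0.0
grip_force: 0.0
```

Emit:
step_arm:
  rows:
    - [0,0,0.02,0,0,0,-1]
    - [0,0,0,0,0,0,-1]

```text
t: 24.35
position: [0.5168, 0.1311, 0.0876]
eef_rot: [0.001, 0.963, 0.268, 0.003]
ft_force: [0.4, 0.6, 0.4]
finger_gap: 0.0001
grip_force: 0.0
```

Emit:
step_arm:
  rows:
    - [0,0,0.02,0,0,0,-1]
    - [0,0,0,0,0,0,-1]

```text
t: 24.55
position: [0.5168, 0.1311, 0.0869]
eef_rot: [0.001, 0.963, 0.268, 0.003]
ft_force: [-0.1, 0.2, -0.1]
finger_gap: -0.0001
grip_force: 0.0
```

Emit:
step_arm:
  rows:
    - [0,0,0.02,0,0,0,-1]
    - [0,0,0,0,0,0,-1]

```text
t: 24.75
position: [0.5168, 0.1312, 0.0863]
eef_rot: [0.001, 0.963, 0.268, 0.003]
ft_force: [-0.3, -0.1, 0.4]
finger_gap: 0.0003
grip_force: 0.0
```

Emit:
step_arm:
  rows:
    - [0,0,0.02,0,0,0,-1]
    - [0,0,0,0,0,0,-1]

```text
t: 24.95
position: [0.5171, 0.1311, 0.0861]
eef_rot: [0.001, 0.963, 0.268, 0.003]
ft_force: [0.5, -0.5, 2.4]
finger_gap: -0.0002
grip_force: 1.1
```

Contact on the hub at about 2.5 N. A touch more, then hold.

Emit:
step_arm:
  rows:
    - [0,0,0.01,0,0,0,-1]
    - [0,0,0,0,0,0,-1]
    - [0,0,0,0,0,0,-1]
    - [0,0,0,0,0,0,-1]
    - [0,0,0,0,0,0,-1]

```text
t: 25.45
position: [0.5172, 0.1311, 0.0861]
eef_rot: [0.001, 0.963, 0.268, 0.003]
ft_force: [-0.6, -0.6, 5.1]
finger_gap: 0.0002
grip_force: 2.7
```

Emit:
step_arm:
  rows:
    - [0,0,0,0,0,0,-1]
    - [0,0,0,0,0,0,-1]
    - [0,0,0,0,0,0,-1]
    - [0,0,0,0,0,0,-1]
    - [0,0,0,0,0,0,-1]

```text
t: 25.95
position: [0.5172, 0.1311, 0.0861]
eef_rot: [0.001, 0.963, 0.268, 0.003]
ft_force: [-0.7, -0.6, 5.5]
finger_gap: 0.0002
grip_force: 2.6
```

```bash
python3 - <<'E'
from obs import *
I=[]
for k in range(9):
    t,im=shot(); I.append(im.astype(int)); 
d=lambda a,b:np.abs(a-b)[200:330,155:275].mean()
print(d(I[0],I[1]),d(I[0],I[4]),d(I[0],I[8]),d(I[7],I[8]),env.state()["ft_force"])
E
```

```text
1.193397435897436 1.182051282051282 1.1984188034188035 1.1910897435897436 [-1.24371311 -0.88549273  5.46161437]
```

The picture differences are pure noise: the turntable has stopped. I'll lift off straight up and verify.

Emit:
step_arm:
  rows:
    - [0,0,-0.1,0,0,0,-1]
    - [0,0,-0.5,0,0,0,-1]
    - [0,0,-1,0,0,0,-1]
    - [0,0,-1,0,0,0,-1]
    - [0,0,0,0,0,0,-1]

```text
t: 26.9
position: [0.5187, 0.1312, 0.1691]
eef_rot: [0.002, 0.963, 0.268, 0.007]
ft_force: [0.8, 0.9, -0.5]
finger_gap: 0.0001
grip_force: 0.0
```

Emit:
step_arm:
  rows:
    - [0,0,0,0,0,0,-1]
    - [0,0,0,0,0,0,-1]
    - [0,0,0,0,0,0,-1]
    - [0,0,0,0,0,0,-1]
    - [0,0,0,0,0,0,-1]

```text
t: 27.4
position: [0.5161, 0.1311, 0.1629]
eef_rot: [0.001, 0.963, 0.268, 0.003]
ft_force: [0.5, 1.1, -0.3]
finger_gap: -0.0001
grip_force: 0.0
```

```bash
python3 - <<'E'
from obs import *
I=[shot()[1].astype(int) for k in range(9)]
d=lambda a,b,r=(200,330,155,275):np.abs(a-b)[r[0]:r[1],r[2]:r[3]].mean()
print(d(I[0],I[1]),d(I[0],I[8]))
h=[int(x) for x in proj("side",np.array([.526,-.139,.06]))]; r=(h[1]-25,h[1]+15,h[0]-12,h[0]+12)
ref=cv2.imread("pics/p.png"); ref=cv2.resize(ref,(150,190),interpolation=cv2.INTER_AREA)[:,:,::-1].astype(int); cur=I[8][140:330,150:300]
print("reader region diff vs p",np.abs(ref-cur)[r[0]-140:r[1]-140,r[2]-150:r[3]-150].mean(),env.state()["t"])
E
```

```text
1.1753418803418803 1.2247649572649573
reader region diff vs p 14.4375 27.85
```

```bash
python3 -c "
from rig import env
print(env.sign_off())"
```

```text
the job is handed in; nothing more can be done
None
```

The job is handed in at about 28 s. The reader followed the aid for about 7 s by my tracking, is back upright in its tray, and the turntable is braked to a standstill; it took two pushes because the first was too slow, and the judge's verdict was not shown.

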